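Find the concealed catch, open the breaker hatch and reset the tripped breaker

ROBOT

A 7-joint arm with a two-finger parallel gripper is mounted at the origin on the work surface. World frame = base frame: x ahead of the robot, y to its left, z up, the work surface at z = 0. Lengths are in m, angles in rad, forces in N, time in s.
With the tool pointing down it reaches from about 0.35 to 0.775 m from the base axis. Payload 3.1 kg.
Tool frame: the origin (TCP) lies midway between the tips of the shut fingers; the grasp point (between the pads) lies 19 mm behind it; z points along the fingers, y is the line along which they close (so a half turn about z gives the same grasp; the last joint's range is limited). The gripper opens to 85 mm and grips with 20 to 120 N. Pads are 22 mm wide; open, the fingers measure 114 mm over their backs; the gripper's body (76 mm by 85 mm) begins 54 mm behind the grasp point. The pads swing forward as they close: fully open they stand 13 mm farther back than shut.
Start: joints at [1.175, 0.311, 0.014, 1.512, -0.004, 1.319, -0.027], TCP at [0.191, -0.516, 0.193] pointing down, gripper open.
Joint ranges: [-2.7, 2.7], [-0.3, 1.91], [-1.27, 1.3], [0.12, 2.57], [-1.44, 4.58], [0.2, 2.03], [-3.05, 3.05]. Speed limits (rad/s): [2.79, 2.79, 3.14, 3.14, 3.14, 3.14, 3.14].

INTERFACE

Orientations are given as a rotation vector (axis times angle).
In Python, from station import readout, capture, camera_model, bot gives the robot as it stands. The module is installed in compiled form; this text tells all that it offers.
- The arm moves only by the tool play_rows, never from a script. Its argument "commands" is one flat list of numbers, 5 for each row, row after row: the shift along the tool's x, y, z in m, then the turn about the tool's z in rad, then the finger opening in m, from 0 to 0.0854. In form: [tx, ty, tz, spin, claw, tx, ty, tz, spin, claw, ...]. A call has exactly 10 rows; each row shifts and turns the commanded pose from where the row before left it, along the tool's axes as they then stand; what a row does not reach is not made up. A row lasts 1/12 s, in which the tool goes at most 41.7 mm and 7.16 degrees, less where a joint would pass 70% of its speed; a pose out of reach is approached as far as the arm can. A call is refused whole if a number of a shift passes 0.0417 or a number of a turn 0.125, either way. A call with a gripper value outside its range is refused whole. The fingers move at their own pace and stop on an object; "force" is the grip in N (left out, the last holds). Time passes only in rows, so rows that do not move let the fingers close, or fill a call up. It gives the time, the measured TCP pose, the force, the opening and the grip force at its end, in the units of the state.
- readout.state(): the state, without advancing time (a new reading comes with each control period).
- capture(name): name is "side" or "top" or "wrist"; returns the picture (384x512x3 uint8, red, green, blue); there is no depth.
- camera_model(name): a dict with "intrinsics" (3x3 intrinsics, pixels), "R" (3x3) and "t" (3): a world point X has camera coordinates R X + t; the wrist camera has in their place "mount" (4x4, takes a point from camera to tool coordinates, whose origin is the TCP and whose axes are the flange's). Camera axes: x right, y down, z forward; pixel columns grow to the right and rows downward; lengths in m; the calibration is good to about 2 mm. A picture is of the moment at which its call begins: read the wrist's pose just before it. camera_model takes no time and is no camera call.
- bot.job_done(): hands the job in; it is judged then, once.
The state is a dict: "time": time; "qpos": joint angles; "qvel": joint speeds; "joint_efforts": joint torques, N m; "tcp_pos": TCP position; "tcp_rot": TCP orientation; "contact_force": force on the tool from outside, world axes, zero at the start; "moment": the same for the moment, N m; "grip_width": finger opening in m; "finger_force": force on a finger pad.
Only numpy, scipy, OpenCV 4.12 (cv2) and the standard library are available. Lean on these libraries where they do the work, as an engineer would, in place of code of your own. Each camera call takes 0.05 s, during which the arm holds its last target. There are 200 camera calls.

TASK

One breaker inside the machine's control console has tripped. Feel along the flat green strip in front of the aluminium hatch with a fingertip for the flush catch button and press it fully so that the hatch springs wide open; then push the tripped breaker's button, the one standing proud, fully in with a fingertip. This is all touching and pushing: do not pick up or shift any of the loose things, and finish clear with the hatch left open.

Things in the scene. Friction and masses are not known exactly. Their poses are not given: they have to be found in the camera images.
- console: The dark green control console, 300 deep (x) by 420 wide (y) by 140 mm tall, fixed to the bench. Origin: centre of its underside, z up, +x away from its sloped switch panel (foot x -150, top x -45 mm), which faces the robot. Between two side cheeks (|y| above 85 mm, top z 140 mm) lie the green strip, then the hatch, both tops at z 138 mm.
- strip_mid (a point): Middle of the strip's top face (x -15, z 138 mm in the console's frame, and its axes). Rigid strip 60 (x) by 170 mm (y), with the catch button let in: 37 (x) by 45 mm (y), 1 mm gap round it, a shade lighter, its face 1.5 mm lower. Its centre is on the strip's centre line (x 0 from here), anywhere from y -60 to +60 mm: different every time, to be felt for or seen.
- hatch_hinge (a point): Middle of the hinge line along the hatch's far edge (x 134, z 137 mm in the console's frame); the line runs along y and stays put. The aluminium hatch reaches 117 mm from it towards the strip, is 166 mm wide and 3 mm thick, and lies flush with the strip, with no handle.
- bay (a point): Centre of the floor of the compartment under the hatch (x 75, z 100 mm in the console's frame; 117 by 170 mm, 38 mm deep). A white terminal rail 14 mm high lies along it at x +25 to +41 mm from here. Three breakers stand in a row at x -15, y -50, 0 and +50 mm from here; which one is tripped varies.
- catch (a joint): Travel of the concealed catch button straight down, m: 0 at rest, 0.005 fully pressed. Spring: 2 N to start, 5.6 N fully down; it comes back up when let go. The bolt lets go of the hatch beyond 0.0035.
- hatch (a joint): Angle of the hatch, rad: 0 shut and latched, 1.9 wide open, leaning back beyond upright. Once released a weak spring (about 1 N at its near edge) swings it up and away from the robot in one to two seconds and keeps it open; it waits lightly against a gripper in its way and goes on when that leaves.
- reset_top (a point): Centre of the top face of the tripped breaker's red button, 16 mm across, which moves straight down. It stands 8 mm above its steel collar (22 mm across) on a white stem 19 mm across that shows round it; z 118 mm in the console's frame while tripped, 112 mm when in. The two sound breakers show no white; their buttons stand 2 mm above their collars (z 112 mm) and do not move.
- reset (a joint): Travel of the tripped breaker's button, m: 0 tripped (out), 0.006 reset (fully in). It resists with about 4 N of friction and stays where it is pushed.
- nut: Loose brass hexagon union nut, 30 mm across, 16 mm high, lying on the console's left cheek. Origin: centre of underside.
- knob_cap: Loose black knob, 30 mm across, 18 mm high, on the console's right cheek. Origin: centre of underside.
- screwdriver: Loose red-handled screwdriver lying on the bench to the right of the console.
- wrench: Loose steel wrench lying on the bench to the left.
- mug: Blue mug, 80 mm across, 90 mm tall, on the bench to the right. Origin: centre of underside.
- oil_bottle: Yellow oil bottle, 60 mm across, 160 mm tall, on the bench to the left. Origin: centre of underside.
- tin: Steel tin, 72 mm across, 75 mm tall, on the bench to the left. Origin: centre of underside.

How it is judged:
On the way, in this order (a step that is already met when the one before it is completed fails the run):
1. the catch button is pressed down far enough to free the hatch (3.5 mm or more) (value of joint catch above 0.0035 m), for 0.04 s.
2. the hatch has swung wide open (value of joint hatch above 1.6 rad), for 0.1 s.
3. the tripped breaker's button is pushed in (value of joint reset above 0.005 m), for 0.1 s.
At the end, for the whole second after the job is handed in: The breaker's button is in (at least 5 of its 6 mm), the hatch stands open (beyond 1.6 rad), and the catch button has come back up (less than 1.5 mm down) (value of joint hatch above 1.6 rad and value of joint reset above 0.005 m and value of joint catch below 0.0015 m); the robot touches nothing.
It fails at once if a loose thing is pushed, lifted or carried (more than 25 mm) (distance of any of nut, knob_cap, screwdriver, wrench, mug, oil_bottle, tin from where it was at the start of the episode above 0.025 m).
It also fails if it takes over 51 s, if anything falls off the work surface, if the arm or the gripper's body presses on something with over 40 N, if the wrist force passes 120 N, or if a joint passes its speed limit or range.

## Working session

There is one attempt and no reset: what is moved stays moved. The work goes in short steps, Python scripts to look and compute and a tool call to move; the robot and the scene stay as the last step left them, time stands still between calls to the robot, and variables do not carry over. Pictures are saved under pics/ and viewed, at most 10 in all, crops included, and the job is handed in when it is done.

Besides the shell and the picture viewer there is one more tool, called after "Request:" as name(argument=value, ...) on one line, values as JSON. play_rows: Moves the arm, as the interface text tells. Its arguments: {"type":"object","properties":{"commands":{"type":"array"},"force":{"type":"number"}},"required":["commands"]}

```bash
mkdir -p pics; python3 - <<'E'
from station import *
import cv2,numpy as np
s=readout.state();print(s)
ims=[]
for n in("top","side"):
    im=capture(n);cv2.imwrite(f"pics/{n}0.png",im[:,:,::-1]);m=camera_model(n);print(n,m)
print(camera_model("wrist"))
E
```

```text
{'time': 0.0, 'qpos': array([ 1.17534336,  0.31175325,  0.01397157,  1.51308451, -0.00443801,
        1.31917792, -0.0272145 ]), 'qvel': array([-4.08260194e-04, -2.92639605e-04, -1.66248707e-03, -4.96921317e-04,
        8.84080657e-06,  5.14151967e-04,  1.02933294e-03]), 'joint_efforts': array([ 2.21590750e-05, -3.79917383e+01,  1.45924436e-01, -2.30588722e+01,
        1.21916877e-02,  1.34751588e-02,  2.35422689e-06]), 'tcp_pos': array([ 0.19027635, -0.51515564,  0.19199489]), 'tcp_rot': array([-3.09024982e+00, -5.52479833e-01,  7.45370582e-04]), 'contact_force': array([-0.15322116, -0.0870445 ,  0.2159418 ]), 'moment': array([0.03505217, 0.02341008, 0.00967027]), 'finger_force': 0.0, 'grip_width': 0.08571417272474287}
top {'intrinsics': array([[431.19023755,   0.        , 249.8604168 ],
       [  0.        , 431.19023755, 188.37142636],
       [  0.        ,   0.        ,   1.        ]]), 'R': array([[ 0.02454394, -0.99968231,  0.0057328 ],
       [-0.98855846, -0.02512374, -0.14873123],
       [ 0.14882801, -0.00201676, -0.98886104]]), 't': array([-0.03219411,  0.53069111,  1.3642
[... 207 characters left out ...]
, -0.16997581,  0.01748534],
       [-0.12026947, -0.76255108, -0.63565015],
       [ 0.12137861,  0.62419875, -0.77177921]]), 't': array([-0.54944951,  0.09989433,  1.96803226])}
{'intrinsics': array([[314.96500853,   0.        , 251.49340805],
       [  0.        , 314.96500853, 192.70789372],
       [  0.        ,   0.        ,   1.        ]]), 'mount': array([[ 1.46977317e-03, -9.63436903e-01, -2.67931286e-01,
         6.80376348e-02],
       [ 9.99998838e-01,  1.52474424e-03,  2.89848679e-06,
        -6.31931720e-04],
       [ 4.05734176e-04, -2.67930979e-01,  9.63438024e-01,
        -1.80519536e-01],
       [ 0.00000000e+00,  0.00000000e+00,  0.00000000e+00,
         1.00000000e+00]])}
```

View pics/top0.png

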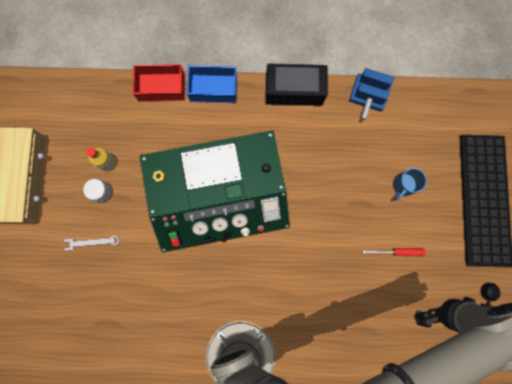

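View pics/side0.png

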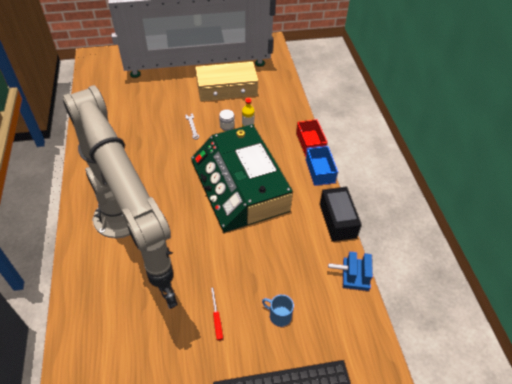

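The top view shows the console around pixel (215,190), the hatch at about (211,166) and a lighter square button at about (234,191). Next I'll measure these.

```bash
cat > h.py <<'E'
import numpy as np,cv2
from station import *
from scipy.spatial.transform import Rotation as Ro
def ray(cam,uv,z):
    K=cam["intrinsics"];R=cam["R"];t=cam["t"];c=-R.T@t
    uv=np.atleast_2d(uv).astype(float);d=np.c_[uv,np.ones(len(uv))]@np.linalg.inv(K).T@R
    return c+d*((z-c[2])/d[:,2])[:,None]
def wristcam(s):
    m=dict(camera_model("wrist"));T=np.eye(4);T[:3,:3]=Ro.from_rotvec(s["tcp_rot"]).as_matrix();T[:3,3]=s["tcp_pos"]
    W=T@m["mount"];m["R"]=W[:3,:3].T;m["t"]=-m["R"]@W[:3,3];return m
def proj(cam,X):
    p=(np.atleast_2d(X)@cam["R"].T+cam["t"])@cam["intrinsics"].T;return p[:,:2]/p[:,2:]
E
python3 - <<'E'
from h import *
im=cv2.imread("pics/top0.png");cam=camera_model("top")
m=(im.min(2)>150).astype(np.uint8);m[:140]=0;m[195:]=0;m[:,:175]=0;m[:,250:]=0
c=max(cv2.findContours(m,0,2)[0],key=cv2.contourArea)
b=cv2.boxPoints(cv2.minAreaRect(c));print(b)
P=ray(cam,b,0.138);print(P,np.linalg.norm(np.diff(P,axis=0),axis=1))
print("button",ray(cam,[[234,191]],0.1365))
cv2.imwrite("pics/c.png",cv2.resize(im[125:255,130:300],None,fx=4.5,fy=4.5,interpolation=cv2.INTER_CUBIC))
E
```

```text
[[179.95189 152.75125]
 [234.24074 142.24374]
 [241.32399 178.84055]
 [187.03514 189.34805]]
[[0.62133466 0.19789588 0.138     ]
 [0.65870353 0.03279908 0.138     ]
 [0.54513642 0.0078919  0.138     ]
 [0.50873902 0.17100868 0.138     ]] [0.16927311 0.11626631 0.16712826]
button [[0.50751252 0.02904581 0.1365    ]]
```

View pics/c.png

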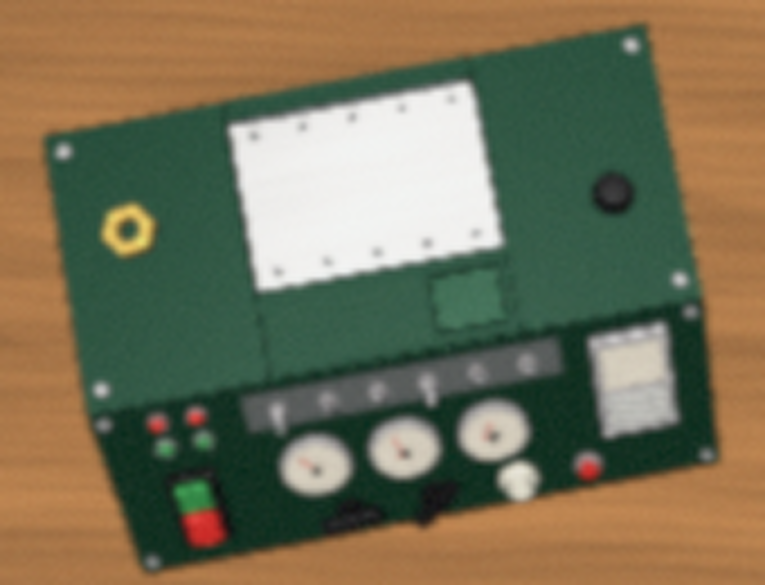

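Hatch measures 167 x 116 mm, which matches. Yaw is about 0.222 and the button is near (0.507, 0.029), y ≈ -55 on the strip. I'll approach with the fingers shut.

Request:
play_rows(commands=[0,0,0,0.125,0,0.023,-0.024,-0.001,0,0,0.023,-0.024,0,0,0,0.023,-0.024,0,0,0,0.023,-0.024,0,0,0,0.023,-0.024,0,0,0,0.023,-0.024,0,0,0,0.023,-0.024,0,0,0,0.023,-0.024,0,0,0,0.023,-0.024,0,0,0], force=30)

```text
time: 0.93
tcp_pos: [0.3434, -0.2569, 0.1938]
tcp_rot: [-3.121, -0.359, 0.001]
contact_force: [-0.8, 0.2, -0.1]
grip_width: -0.0003
finger_force: 0.0
```

Request:
play_rows(commands=[0.022,-0.024,0,0,0,0.022,-0.024,0,0,0,0.022,-0.024,0,0,0,0.022,-0.024,0,0,0,0.022,-0.024,0,0,0,0.022,-0.024,0,0,0,0.022,-0.024,0,0,0,0.022,-0.024,0,0,0,0.022,-0.024,0,0,0,0,0,0,0,0])

```text
time: 1.77
tcp_pos: [0.4888, 0.0054, 0.1939]
tcp_rot: [-3.113, -0.376, -0.004]
contact_force: [-0.2, 0.9, -0.1]
grip_width: 0.0004
finger_force: 0.0
```

```bash
cat > look.py <<'E'
from h import *
import sys
s=readout.state();im=capture("wrist");cam=wristcam(s)
print(s["time"],s["tcp_pos"],s["tcp_rot"],s["contact_force"],s["grip_width"])
np.savez(f"pics/{sys.argv[1]}.npz",R=cam["R"],t=cam["t"],K=cam["intrinsics"],pos=s["tcp_pos"],rot=s["tcp_rot"])
cv2.imwrite(f"pics/{sys.argv[1]}.png",im[:,:,::-1])
E
python3 look.py w1
```

```text
1.7667 [0.48884329 0.00537968 0.19392528] [-3.11281439 -0.37565858 -0.0037549 ] [-0.16608415  0.86943273 -0.09433468] 0.0003708656395987761
```

View pics/w1.png

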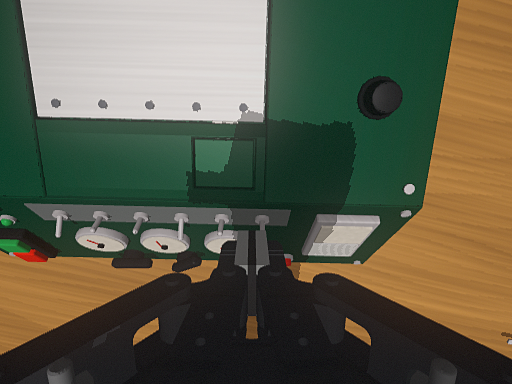

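The wrist view shows the button outlined at (192..255, 137..188), centre about (223,162), and the hatch near edge at about v=120.

```bash
python3 - <<'E'
from h import *
d=np.load("pics/w1.npz");cam=dict(R=d["R"],t=d["t"],intrinsics=d["K"])
P=ray(cam,[[193,138],[254,138],[254,187],[193,187],[38,119],[266,124]],0.1375);print(P)
b=P[:4].mean(0);print(b,np.linalg.norm(P[1]-P[0]),np.linalg.norm(P[2]-P[1]))
T=Ro.from_rotvec(d["rot"]).as_matrix();print(T.T@(b-d["pos"]),T[:,0],T[:,1])
E
```

```text
[[0.52135933 0.05935447 0.1375    ]
 [0.53227953 0.01516861 0.1375    ]
 [0.49570944 0.00607227 0.1375    ]
 [0.48427819 0.05212851 0.1375    ]
 [0.50754535 0.17300099 0.1375    ]
 [0.54430445 0.00905245 0.1375    ]]
[0.50840662 0.03318097 0.1375    ] 0.04551528091056043 0.03768440876800622
[ 0.02543919 -0.02201784  0.05663489] [0.97128761 0.23788788 0.00311957] [ 0.23790271 -0.97127132 -0.00585886]
```

Request:
play_rows(commands=[0.011,-0.011,0,0,0,0.01,-0.01,0,0,0,0,0,0.02,0,0,0,0,0.02,0,0,0,0,0.01,0,0,0,0,0.003,0,0,0,0,0,0,0,0,0,0,0,0,0,0,0,0,0,0,0,0,0,0])

```text
time: 2.65
tcp_pos: [0.5035, 0.0218, 0.1422]
tcp_rot: [3.121, 0.358, 0.003]
contact_force: [0.6, -0.4, 0.9]
grip_width: -0.0001
finger_force: 0.0
```

Request:
play_rows(commands=[0,0,0.002,0,0,0,0,0.002,0,0,0,0,0.002,0,0,0,0,0.001,0,0,0,0,0.001,0,0,0,0,0.001,0,0,0,0,0.001,0,0,0,0,0,0,0,0,0,0,0,0,0,0,0,0,0])

```text
time: 3.48
tcp_pos: [0.5028, 0.0219, 0.1311]
tcp_rot: [3.121, 0.359, 0.0]
contact_force: [0.3, -0.3, -0.2]
grip_width: 0.0001
finger_force: 0.0
```

```bash
python3 look.py w2
```

```text
3.4833 [0.50275638 0.02191476 0.13113605] [3.12097546e+00 3.58847689e-01 1.82796413e-04] [ 0.34152067 -0.30146147 -0.22181107] 6.148512811920821e-05
```

View pics/w2.png

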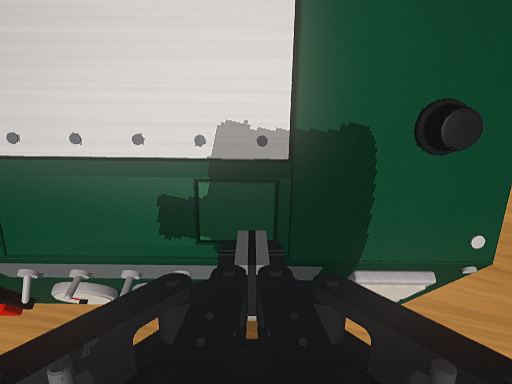

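The wrist view shows the button at (196..277, 180..243) and the tips at (252,232), over its lower-right part, with no contact force yet.

```bash
python3 - <<'E'
from h import *
d=np.load("pics/w2.npz");cam=dict(R=d["R"],t=d["t"],intrinsics=d["K"])
T=Ro.from_rotvec(d["rot"]).as_matrix()
print("tcp px",proj(cam,d["pos"]))
c=[[197,181],[276,181],[277,242],[198,242]]
for z in(.125,.131,.1375):
    P=ray(cam,c,z);print(z,P.mean(0),T.T@(P.mean(0)-d["pos"]),np.linalg.norm(P[1]-P[0]),np.linalg.norm(P[2]-P[1]))
E
```

```text
tcp px [[252.51603286 220.73511508]]
0.125 [0.50374193 0.0321004  0.125     ] [ 0.00327087 -0.00969658  0.00613575] 0.04810002478206574 0.04032746005169565
0.131 [0.50583218 0.03228922 0.131     ] [ 0.00535009 -0.00940567  0.00013599] 0.04655393415755524 0.0390312048381329
0.1375 [0.50809663 0.03249378 0.1375    ] [ 0.00760258 -0.00909051 -0.00636374] 0.04487900264766888 0.03762692835677331
```

Request:
play_rows(commands=[0,0,-0.003,0,0,0.003,-0.008,0,0,0,0,0,0.003,0,0,0,0,0.001,0,0,0,0,0.001,0,0,0,0,0.001,0,0,0,0,0.001,0,0,0,0,0,0,0,0,0,0,0,0,0,0,0,0,0])

```text
time: 4.37
tcp_pos: [0.5038, 0.0303, 0.1271]
tcp_rot: [3.121, 0.358, 0.0]
contact_force: [0.9, 0.7, -0.3]
grip_width: 0.0001
finger_force: 0.0
```

```bash
python3 look.py w3; python3 - <<'E'
from h import *
a=capture("side")[:,:,::-1][110:240,150:310];b=cv2.imread("pics/w3.png")
cv2.imwrite("pics/s3.png",np.hstack([cv2.resize(a,(400,325),interpolation=2),cv2.resize(b,(400,325))]))
E
```

```text
4.3667 [0.50383024 0.03025537 0.12708889] [3.12102575e+00 3.58391223e-01 2.27070108e-06] [ 0.94827905  0.66366563 -0.33157821] 0.00010980016437595519
```

View pics/s3.png

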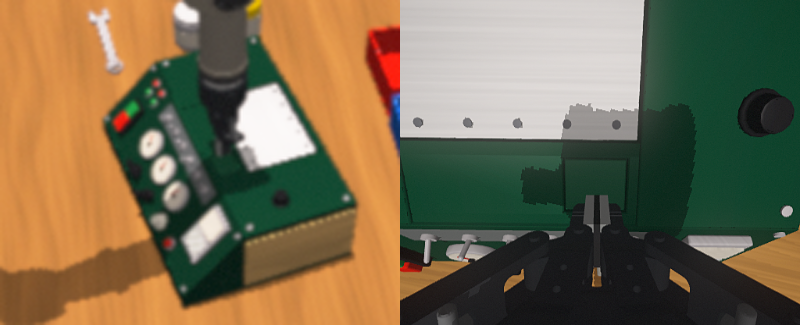

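Hatch is still shut and the button isn't being pressed: the true contact is a little lower. I'll feel on downward slowly.

Request:
play_rows(commands=[0,0,0.001,0,0,0,0,0.001,0,0,0,0,0.001,0,0,0,0,0.001,0,0,0,0,0,0,0,0,0,0,0,0,0,0,0,0,0,0,0,0,0,0,0,0,0,0,0,0,0,0,0,0])

```text
time: 5.3
tcp_pos: [0.5039, 0.0304, 0.1232]
tcp_rot: [3.121, 0.359, 0.0]
contact_force: [0.4, -0.3, 0.3]
grip_width: -0.0001
finger_force: 0.0
```

Request:
play_rows(commands=[0,0,0.001,0,0,0,0,0.001,0,0,0,0,0.001,0,0,0,0,0.001,0,0,0,0,0,0,0,0,0,0,0,0,0,0,0,0,0,0,0,0,0,0,0,0,0,0,0,0,0,0,0,0])

```text
time: 6.13
tcp_pos: [0.5038, 0.0303, 0.1191]
tcp_rot: [3.121, 0.359, 0.0]
contact_force: [0.2, -1.0, -0.2]
grip_width: -0.0005
finger_force: 0.0
```

Request:
play_rows(commands=[0,0,0.001,0,0,0,0,0.001,0,0,0,0,0.001,0,0,0,0,0.001,0,0,0,0,0,0,0,0,0,0,0,0,0,0,0,0,0,0,0,0,0,0,0,0,0,0,0,0,0,0,0,0])

```text
time: 6.97
tcp_pos: [0.5039, 0.0304, 0.1152]
tcp_rot: [3.121, 0.359, 0.0]
contact_force: [1.0, -0.9, 0.2]
grip_width: 0.0001
finger_force: 0.0
```

```bash
python3 look.py w4; python3 - <<'E'
from h import *
a=capture("side")[:,:,::-1][110:240,150:310];b=cv2.imread("pics/w4.png")
cv2.imwrite("pics/s4.png",np.hstack([cv2.resize(a,(288,234),interpolation=2),np.zeros((234,0,3),np.uint8)])) 
cv2.imwrite("pics/w4v.png",b)
E
```

```text
6.9667 [0.50385925 0.03037012 0.11515587] [3.12098100e+00 3.58737436e-01 1.92766130e-04] [ 0.95951376 -0.85466162  0.15317407] 0.00013803443559474998
```

View pics/w4v.png

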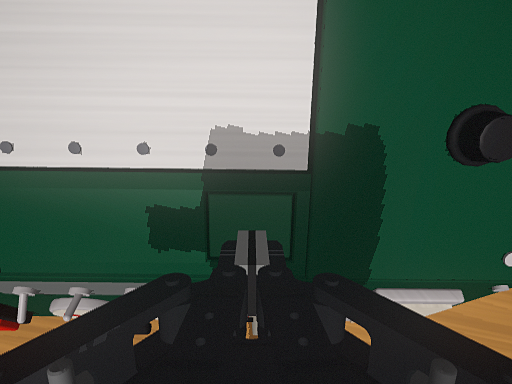

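The button now spans (208..294, 193..259). I'll triangulate its true height from the four wrist poses.

```bash
python3 - <<'E'
from h import *
obs={"w1":[[193,138],[254,138],[38,119],[266,124],[243,107]],"w2":[[197,181],[276,181],None,[290,160],[262,141]],"w4":[[208,194],[293,194],None,[308,171],[279,150]]}
C={}
for n in obs:
    d=np.load(f"pics/{n}.npz");C[n]=(dict(R=d["R"],t=d["t"],intrinsics=d["K"]),d)
for i in(0,1,3,4):
    A=np.zeros((3,3));b=np.zeros(3)
    for n in obs:
        cam=C[n][0];c=-cam["R"].T@cam["t"];p=ray(cam,obs[n][i],.1)[0]-c;p/=np.linalg.norm(p);M=np.eye(3)-np.outer(p,p);A+=M;b+=M@c
    print(i,np.linalg.solve(A,b))
for n in obs:
    P=ray(C[n][0],obs[n][:2],.1375);print(n,np.linalg.norm(P[1]-P[0]))
s=cv2.imread("pics/side0.png");cam=camera_model("side")
print(proj(cam,[[.4838+.0,.052,.1375],[.4838,.052,.115]]))
E
```

```text
0 [0.52199282 0.05844449 0.14054952]
1 [0.53223894 0.01546614 0.14042327]
3 [0.54367534 0.0088     0.12831388]
4 [0.55197199 0.02824819 0.13942258]
w1 0.04551528091056043
w2 0.04487900264766888
w4 0.04435942833945631
[[232.99874439 171.5360324 ]
 [233.07406343 175.18655897]]
```

Request:
play_rows(commands=[0,0,0.001,0,0,0,0,0.001,0,0,0,0,0.001,0,0,0,0,0.001,0,0,0,0,0,0,0,0,0,0,0,0,0,0,0,0,0,0,0,0,0,0,0,0,0,0,0,0,0,0,0,0])

```text
time: 7.9
tcp_pos: [0.5039, 0.0303, 0.1111]
tcp_rot: [3.121, 0.359, 0.0]
contact_force: [-0.2, -0.3, 0.1]
grip_width: 0.0001
finger_force: 0.0
```

Request:
play_rows(commands=[0,0,0.001,0,0,0,0,0.001,0,0,0,0,0.001,0,0,0,0,0.001,0,0,0,0,0,0,0,0,0,0,0,0,0,0,0,0,0,0,0,0,0,0,0,0,0,0,0,0,0,0,0,0])

```text
time: 8.73
tcp_pos: [0.5039, 0.0304, 0.1071]
tcp_rot: [3.121, 0.359, 0.0]
contact_force: [-0.3, 0.0, 0.6]
grip_width: 0.0
finger_force: 0.0
```

```bash
python3 look.py w5; python3 - <<'E'
from h import *
a=capture("side")[:,:,::-1][130:190,195:275]; t=capture("top")[:,:,::-1][150:210,195:275]
b=cv2.imread("pics/w5.png")[140:300,150:350]
cv2.imwrite("pics/m5.png",np.vstack([np.hstack([cv2.resize(a,(400,300),interpolation=2),cv2.resize(t,(400,300),interpolation=2)]),cv2.resize(b,(375,300)).__class__(0) if 0 else cv2.copyMakeBorder(cv2.resize(b,(375,300)),0,0,0,425,0)]))
E
```

```text
8.7333 [0.50387805 0.03036941 0.10713908] [3.12098563e+00 3.58745663e-01 2.37177065e-04] [-0.30836612  0.02388131  0.57846926] 3.2084203457347744e-05
```

View pics/m5.png

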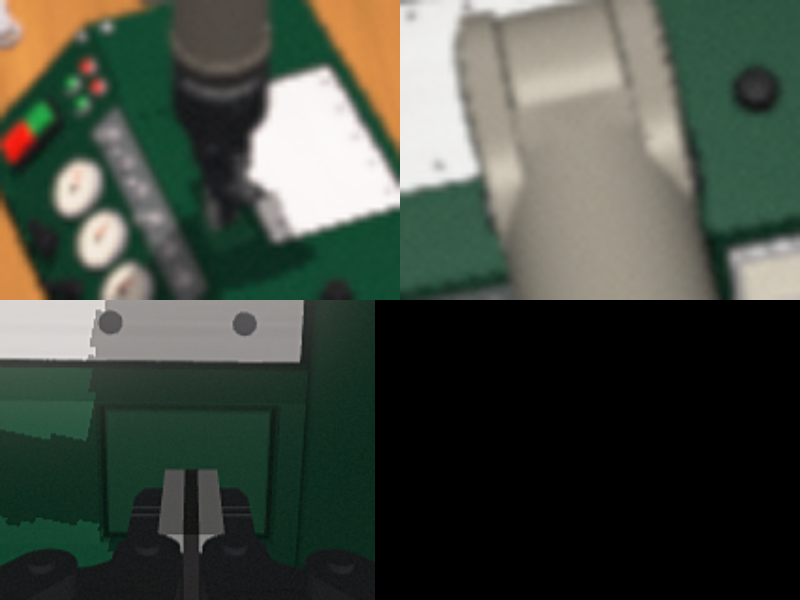

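The composite shows the hatch shut, the tips over the middle of the button, and the tip at side pixel (239,176). I'll check that against the side projection.

```bash
python3 - <<'E'
from h import *
print(proj(camera_model("side"),[[.5039,.0304,z] for z in(.107,.125,.1365,.145,.155)]))
E
```

```text
[[238.69654789 179.79434809]
 [238.67626995 176.90463617]
 [238.66316277 175.03679609]
 [238.65339763 173.64521289]
 [238.64182417 171.99593555]]
```

The tip is seen near z ≈ 0.135, so it's close to the surface and the fingers end well behind the nominal TCP. I'll keep feeling.

Request:
play_rows(commands=[0,0,0.001,0,0,0,0,0.001,0,0,0,0,0.001,0,0,0,0,0.001,0,0,0,0,0,0,0,0,0,0,0,0,0,0,0,0,0,0,0,0,0,0,0,0,0,0,0,0,0,0,0,0])

```text
time: 9.72
tcp_pos: [0.5038, 0.0304, 0.1031]
tcp_rot: [3.121, 0.359, 0.0]
contact_force: [-0.1, -0.5, -0.6]
grip_width: -0.0002
finger_force: 0.0
```

Request:
play_rows(commands=[0,0,0.001,0,0,0,0,0.001,0,0,0,0,0.001,0,0,0,0,0.001,0,0,0,0,0,0,0,0,0,0,0,0,0,0,0,0,0,0,0,0,0,0,0,0,0,0,0,0,0,0,0,0])

```text
time: 10.55
tcp_pos: [0.5039, 0.0304, 0.0991]
tcp_rot: [3.121, 0.359, 0.0]
contact_force: [-0.3, -0.4, 0.5]
grip_width: 0.0002
finger_force: 0.0
```

Request:
play_rows(commands=[0,0,0.001,0,0,0,0,0.001,0,0,0,0,0.001,0,0,0,0,0.001,0,0,0,0,0,0,0,0,0,0,0,0,0,0,0,0,0,0,0,0,0,0,0,0,0,0,0,0,0,0,0,0])

```text
time: 11.38
tcp_pos: [0.504, 0.0304, 0.0953]
tcp_rot: [3.121, 0.359, 0.001]
contact_force: [-0.3, -0.1, 4.4]
grip_width: 0.0004
finger_force: 2.4
```

Contact at 4.4 N, which fits the spring at about 3.3 mm. So the tip ends about 38 mm behind the nominal TCP. I'll press fully.

Request:
play_rows(commands=[0,0,0.001,0,0,0,0,0.001,0,0,0,0,0.001,0,0,0,0,0,0,0,0,0,0,0,0,0,0,0,0,0,0,0,0,0,0,0,0,0,0,0,0,0,0,0,0,0,0,0,0,0])

```text
time: 12.22
tcp_pos: [0.5041, 0.0304, 0.0933]
tcp_rot: [3.12, 0.359, 0.001]
contact_force: [-3.0, -0.8, 11.9]
grip_width: 0.0001
finger_force: 5.8
```

Bottomed at z = 0.0933 with the hatch now pushing (fx -3). I'll withdraw up and back.

Request:
play_rows(commands=[0,0,-0.01,0,0,-0.01,0,-0.02,0,0,-0.02,0,-0.03,0,0,-0.025,0,-0.03,0,0,-0.025,0,-0.02,0,0,-0.02,0,0,0,0,-0.01,0,0,0,0,0,0,0,0,0,0,0,0,0,0,0,0,0,0,0])

```text
time: 13.05
tcp_pos: [0.397, 0.0057, 0.2013]
tcp_rot: [-3.12, -0.359, 0.002]
contact_force: [0.7, 0.0, 0.6]
grip_width: -0.0001
finger_force: 0.0
```

Request:
play_rows(commands=[0,0,0,0,0,0,0,0,0,0,0,0,0,0,0,0,0,0,0,0,0,0,0,0,0,0,0,0,0,0,0,0,0,0,0,0,0,0,0,0,0,0,0,0,0,0,0,0,0,0])

```text
time: 13.88
tcp_pos: [0.3967, 0.0054, 0.2021]
tcp_rot: [3.121, 0.359, 0.0]
contact_force: [-0.4, -0.1, -0.3]
grip_width: 0.0
finger_force: 0.0
```

```bash
python3 look.py w6; python3 - <<'E'
from h import *
t=capture("top")[:,:,::-1][120:210,160:280];cv2.imwrite("pics/t6.png",t)
b=cv2.imread("pics/w6.png")
cv2.imwrite("pics/m6.png",np.hstack([b,cv2.copyMakeBorder(cv2.resize(t,(288,216),interpolation=2),0,168,0,0,0)]))
E
```

```text
13.8833 [0.39669555 0.00538272 0.20213991] [3.12096274e+00 3.58552441e-01 2.25389073e-04] [-0.39819898 -0.07231819 -0.29655796] 1.4561136186000285e-05
```

View pics/m6.png

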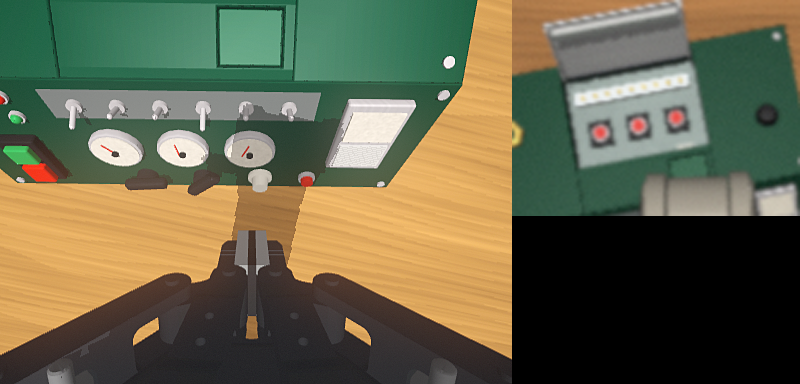

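The hatch is wide open, with three breakers at about top pixels (197,175), (212,172) and (228,169). I'll move over for a close look.

Request:
play_rows(commands=[0.02,-0.009,0,0,0,0.02,-0.009,0,0,0,0.02,-0.009,0,0,0,0.02,-0.009,0,0,0,0.02,-0.009,0,0,0,0.018,-0.009,0,0,0,0,0,0,0,0,0,0,0,0,0,0,0,0,0,0,0,0,0,0,0])

```text
time: 14.82
tcp_pos: [0.4988, 0.0838, 0.202]
tcp_rot: [3.12, 0.357, -0.001]
contact_force: [1.1, 0.0, -0.9]
grip_width: 0.0
finger_force: 0.0
```

```bash
python3 look.py w7; python3 - <<'E'
from h import *
d=np.load("pics/w7.npz");cam=dict(R=d["R"],t=d["t"],intrinsics=d["K"]);T=Ro.from_rotvec(d["rot"]).as_matrix()
im=cv2.imread("pics/w7.png");b,g,r=[im[:,:,i].astype(int) for i in range(3)]
m=((r>120)&(r>1.8*g)&(r>1.8*b)).astype(np.uint8)
for c in cv2.findContours(m,0,2)[0]:
    if cv2.contourArea(c)<100: continue
    (u,v),ra=cv2.minEnclosingCircle(c)
    M=cv2.moments(c);u,v=M["m10"]/M["m00"],M["m01"]/M["m00"]
    Y,X=np.ogrid[:384,:512];ring=((X-u)**2+(Y-v)**2<(ra*1.6)**2)&(m==0)
    o=[(round(2*ra*np.linalg.norm(ray(cam,[[u+1,v]],z)-ray(cam,[[u,v]],z)),4),ray(cam,[[u,v]],z)[0].round(4)) for z in(.118,.112)]
    print(round(u),round(v),round(ra,1),"white",(im.min(2)[ring]>150).sum(),o)
E
```

```text
14.8167 [0.49876428 0.08377392 0.20203147] [ 3.12034051e+00  3.56740257e-01 -1.05763644e-03] [ 1.07995471  0.00493727 -0.88729061] 2.6775368188119733e-05
110 278 14.1 white 0 [(np.float64(0.0267), array([0.3813, 0.1943, 0.118 ])), (np.float64(0.0273), array([0.3771, 0.1964, 0.112 ]))]
312 99 9.7 white 233 [(np.float64(0.0157), array([0.5801, 0.0534, 0.118 ])), (np.float64(0.0161), array([0.5804, 0.0523, 0.112 ]))]
250 99 9.5 white 259 [(np.float64(0.0153), array([0.5693, 0.1019, 0.118 ])), (np.float64(0.0157), array([0.5694, 0.1019, 0.112 ]))]
190 98 9.7 white 258 [(np.float64(0.0155), array([0.5588, 0.1492, 0.118 ])), (np.float64(0.0159), array([0.5587, 0.1503, 0.112 ]))]
```

View pics/w7.png

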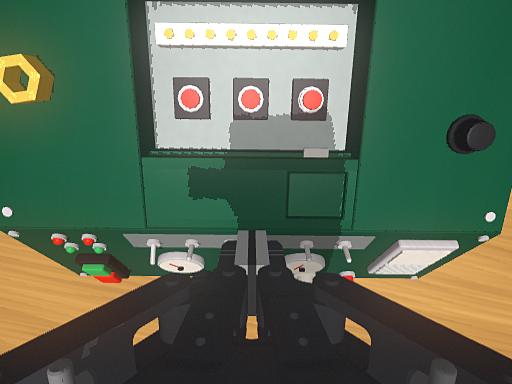

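The wrist view shows the breakers at (190,98), (250,99) and (312,99). The right one looks offset in its collar (parallax), so I'll confirm with ring brightness and red-in-block offset.

```bash
python3 - <<'E'
from h import *
im=cv2.imread("pics/w7.png")
for u in(190,250,312):
    print(u,"row",[tuple(int(a) for a in im[99,x][::-1]) for x in list(range(u-17,u-7))+list(range(u+8,u+18))])
    p=im[75:122,u-22:u+23].astype(int);br=((p.min(2)>105)).astype(np.uint8);red=((p[:,:,2]>120)&(p[:,:,2]>1.8*p[:,:,1])).astype(np.uint8)
    disc=(cv2.GaussianBlur((br|red)*255,(3,3),0)>127).astype(np.uint8)
    c=max([c for c in cv2.findContours(disc,0,2)[0] if cv2.pointPolygonTest(c,(22,24),False)>=0],key=cv2.contourArea)
    (a,b),r=cv2.minEnclosingCircle(c);M=cv2.moments(red)
    print("disc",a+u-22,b+75,r,"red",M["m10"]/M["m00"]+u-22,M["m01"]/M["m00"]+75)
    ring=(cv2.dilate(red,np.ones((3,3)),iterations=2)>0)&(cv2.dilate(red,np.ones((3,3)))==0);print(p[ring].mean(0))
E
```

```text
190 row [(211, 222, 216), (80, 72, 72), (103, 97, 97), (100, 95, 95), (101, 94, 95), (255, 253, 253), (246, 247, 248), (237, 246, 250), (255, 70, 55), (255, 102, 90), (255, 119, 105), (188, 56, 50), (255, 255, 255), (253, 250, 251), (255, 255, 255), (162, 156, 155), (109, 105, 103), (117, 112, 111), (122, 116, 114), (126, 118, 117)]
disc 190.0 98.0 31.827760696411133 red 189.92418772563178 98.07220216606498
[249.875      249.31818182 250.25      ]
250 row [(72, 63, 62), (130, 122, 122), (124, 118, 117), (121, 115, 115), (102, 96, 94), (255, 253, 254), (254, 251, 251), (249, 255, 255), (234, 91, 84), (255, 122, 109), (255, 123, 109), (255, 96, 84), (179, 138, 136), (251, 252, 253), (255, 255, 255), (193, 187, 186), (111, 103, 104), (118, 110, 111), (121, 113, 113), (110, 100, 99)]
disc 250.0 98.0 31.827760696411133 red 250.23843416370107 98.77935943060498
[253.67045455 253.25       254.09090909]
312 row [(117, 109, 110), (114, 104, 104), (110, 102, 102), (246, 239, 239), (169, 160, 156), (248, 252, 253), (255, 255, 255), (168, 145, 145), (255, 89, 77), (255, 121, 109), (255, 93, 80), (255, 79, 66), (255, 255, 255), (214, 222, 224), (86, 76, 75), (100, 92, 90), (98, 90, 91), (90, 85, 85), (219, 229, 223), (207, 214, 210)]
disc 312.0 98.0 31.827760696411133 red 311.8961937716263 99.47058823529412
[217.02222222 217.97777778 218.64444444]
```

The right breaker's red disc sits 2.4 px outward of its collar (the others under 1 px), and the 50 mm spacing fits only with it at z 118. So the right one is tripped, at (0.580, 0.053). First touch is expected at TCP z ≈ 0.080.

Request:
play_rows(commands=[0.018,0.012,0,0,0,0.018,0.012,0,0,0,0.018,0.012,0,0,0,0.018,0.012,0,0,0,0,0,0.025,0,0,0,0,0.025,0,0,0,0,0.025,0,0,0,0,0.02,0,0,0,0,0.01,0,0,0,0,0,0,0])

```text
time: 15.7
tcp_pos: [0.578, 0.053, 0.0946]
tcp_rot: [3.121, 0.357, -0.009]
contact_force: [-0.4, 0.6, -0.5]
grip_width: -0.0004
finger_force: 0.0
```

Request:
play_rows(commands=[0,0,0.003,0,0,0,0,0.003,0,0,0,0,0.003,0,0,0,0,0.003,0,0,0,0,0.002,0,0,0,0,0,0,0,0,0,0,0,0,0,0,0,0,0,0,0,0,0,0,0,0,0,0,0])

```text
time: 16.53
tcp_pos: [0.5805, 0.0544, 0.0832]
tcp_rot: [3.121, 0.359, 0.0]
contact_force: [-0.4, -0.2, -0.4]
grip_width: 0.0
finger_force: 0.0
```

Request:
play_rows(commands=[0,0,0.001,0,0,0,0,0.001,0,0,0,0,0.001,0,0,0,0,0.001,0,0,0,0,0.001,0,0,0,0,0,0,0,0,0,0,0,0,0,0,0,0,0,0,0,0,0,0,0,0,0,0,0])

```text
time: 17.37
tcp_pos: [0.5804, 0.0543, 0.0782]
tcp_rot: [3.121, 0.359, 0.0]
contact_force: [-1.4, -1.2, 3.7]
grip_width: -0.0001
finger_force: 1.9
```

Request:
play_rows(commands=[0,0,0.001,0,0,0,0,0.001,0,0,0,0,0.001,0,0,0,0,0.001,0,0,0,0,0,0,0,0,0,0,0,0,0,0,0,0,0,0,0,0,0,0,0,0,0,0,0,0,0,0,0,0])

```text
time: 18.2
tcp_pos: [0.5804, 0.0543, 0.074]
tcp_rot: [-3.121, -0.359, 0.0]
contact_force: [-0.8, -0.5, 4.0]
grip_width: -0.0001
finger_force: 1.6
```

Request:
play_rows(commands=[0,0,0.001,0,0,0,0,0.001,0,0,0,0,0,0,0,0,0,0,0,0,0,0,0,0,0,0,0,0,0,0,0,0,0,0,0,0,0,0,0,0,0,0,0,0,0,0,0,0,0,0])

```text
time: 19.03
tcp_pos: [0.5804, 0.0543, 0.0739]
tcp_rot: [3.12, 0.358, 0.001]
contact_force: [-3.6, -0.5, 11.2]
grip_width: 0.0001
finger_force: 5.8
```

It bottomed at 0.0739, exactly as predicted. I'll retract.

Request:
play_rows(commands=[0,0,-0.01,0,0,0,0,-0.025,0,0,0,0,-0.03,0,0,0,0,-0.03,0,0,0,0,-0.03,0,0,-0.02,0,-0.01,0,0,-0.03,0,0,0,0,-0.03,0,0,0,0,-0.02,0,0,0,0,0,0,0,0,0])

```text
time: 19.87
tcp_pos: [0.4794, 0.0305, 0.207]
tcp_rot: [3.119, 0.357, -0.004]
contact_force: [-0.9, -0.1, -0.8]
grip_width: 0.0002
finger_force: 0.0
```

Request:
play_rows(commands=[0,0,0,0,0,0,0,0,0,0,0,0,0,0,0,0,0,0,0,0,0,0,0,0,0,0,0,0,0,0,0,0,0,0,0,0,0,0,0,0,0,0,0,0,0,0,0,0,0,0])

```text
time: 20.7
tcp_pos: [0.483, 0.0317, 0.2071]
tcp_rot: [-3.121, -0.359, -0.0]
contact_force: [0.0, 0.9, 0.4]
grip_width: -0.0
finger_force: 0.0
```

```bash
python3 look.py w8; python3 - <<'E'
from h import *
d=np.load("pics/w8.npz");cam=dict(R=d["R"],t=d["t"],intrinsics=d["K"])
im=cv2.imread("pics/w8.png");b,g,r=[im[:,:,i].astype(int) for i in range(3)]
m=((r>120)&(r>1.8*g)&(r>1.8*b)).astype(np.uint8)
for c in cv2.findContours(m,0,2)[0]:
    if cv2.contourArea(c)<100: continue
    M=cv2.moments(c);u,v=M["m10"]/M["m00"],M["m01"]/M["m00"];print(round(u,1),round(v,1),[ray(cam,[[u,v]],z)[0].round(4) for z in(.118,.112)])
old=cv2.imread("pics/t6.png");new=capture("top")[:,:,::-1][120:210,160:280]
print("hatch region change",np.abs(old[:35,10:80].astype(int)-new[:35,10:80]).mean())
E
```

```text
20.7 [0.48300701 0.0317067  0.20708424] [-3.12102455e+00 -3.58784527e-01 -2.77230968e-05] [0.03789537 0.85763462 0.42717215] -3.766336495026433e-05
65.0 253.1 [array([0.3787, 0.1878, 0.118 ]), array([0.3749, 0.1909, 0.112 ])]
253.9 65.2 [array([0.5793, 0.053 , 0.118 ]), array([0.58  , 0.0531, 0.112 ])]
193.0 64.5 [array([0.5688, 0.1005, 0.118 ]), array([0.5692, 0.1016, 0.112 ])]
131.9 63.5 [array([0.5584, 0.1481, 0.118 ]), array([0.5586, 0.1503, 0.112 ])]
hatch region change 7.438639455782313
```

Button spacing is now even (60.9 and 61.1 px), so all three stand at the same height. The bay is open and the arm is clear.

```bash
python3 -c "
from station import bot;print(bot.job_done())"
```

```text
the job is handed in; nothing more can be done
None
```

I pressed the catch fully, the hatch sprang open, and I pushed the tripped (right-hand) breaker's button to its stop. I handed the job in at about 21 s with the arm clear and the hatch open; no verdict came back, so success isn't confirmed.

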